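Dock the chamber carriage on its seal and set the brake

TASK

Flick the carriage's brake lever fully up to release it, roll the carriage along its rails until the chamber's port flange rests on the sprung bellows port and nips the sealing ring with about 9 N, and keep leaning on it with that force while you push the brake lever fully down to lock it, so that the seal stays nipped when you let go. Do not crush the seal with more than 20 N, and leave the loose things on the bench alone.

Things in the scene. Friction and masses are not known exactly. Their poses are not given: they have to be found in the camera images.
- rail_base: Aluminium slide base, 190 x 600 x 12 mm, fixed to the bench, with two steel shafts (shaft tops 41 mm above the bench) and a flat steel brake bar between them. Its frame: z up, +y is the rolling direction, towards the port stand; the rails' centre line is x = 0. The plate runs from y = -160 to 440 mm; origin at bench height.
- carriage (a joint): How far the carriage (aluminium plate 170 x 210 mm, top 65 mm above the bench, carrying a stainless vacuum chamber 170 mm across with its top at 250 mm and capped side ports 220 mm wide; 2 to 3.5 kg in all) stands along the rails towards +y, in m (0 to 0.16). Rolls with about 1.2 N of friction when the brake is off; held fast by the brake.
- brake_lever (a joint): Angle of the brake lever in rad: 0 down and level (locked), 0.8 fully up (released, against its stop). Its hinge axis is level, along the base's x. A stiff hinge: it stays where it is left, and takes up to 8 N at the pad to move. The brake bites below about 0.55 rad.
- lever_pad (a point): Centre of the ribbed grey plastic pad at the end of the brake lever: 34 mm wide (along the base's x), 44 mm long, 14 mm thick. It points from the carriage's end towards the base's -y, 110 mm from the hinge; 62 mm above the bench when down, 141 mm when up. It can be pinched from above across its 34 mm, or pressed on from above; nothing stands within 60 mm on either side. The steel arm behind it is 16 mm wide and 8 mm thick.
- lever_hinge (a point): The lever's hinge pin, at the carriage's rear end, 62 mm above the bench on the centre line of the rails; moves with the carriage.
- chamber_face (a point): Centre of the face of the chamber's docking flange (steel disc 75 mm across, looking along the base's +y), 150 mm above the bench and 255 mm ahead of the lever's hinge; moves with the carriage.
- port_stand: Upright aluminium plate 150 x 12 x 217 mm at the far end of the rails; origin in its near (-y) face, at bench height. The port flange (75 mm across, black sealing ring, 150 mm up) stands before it on a threaded neck set by hand: the seal face lies anywhere from 95 to 125 mm in front (-y) of the plate; find it by touch. Its bellows yields 3 N per mm for 14 mm and pushes an unbraked carriage back.
- wash_bottle: Bystander: white wash bottle with a red cap, 62 mm across, 165 mm tall.
- blank_flange: Bystander: steel blank flange, 55 mm disc, 9 mm thick.
- ring_clamp: Bystander: aluminium ring clamp, about 75 mm, 16 mm tall.
- spanner: Bystander: steel open-ended spanner, 160 mm.
- grease_jar: Bystander: amber jar, 52 mm across, 45 mm tall.
- beaker: Bystander: glass beaker, 68 mm across, 85 mm tall.
- centring_ring: Bystander: centring ring, aluminium with a black rubber ring round it, 52 mm across, 9 mm tall.

How it is judged:
On the way, in this order (a step that is already met when the one before it is completed fails the run):
1. the brake lever is flicked up: brake released (value of joint brake_lever above 0.65 rad), for 0.1 s.
2. the carriage, brake off, is rolled against the port and nips the seal (value of joint brake_lever above 0.5 rad and contact force between port_stand and anything else above 3 N), for 0.2 s.
At the end, for the whole second after the job is handed in: The brake lever is fully down (within 0.1 rad), the carriage is at rest with its flange on the port, and the locked brake keeps the seal nipped with 5 to 13 N after it was let go (value of joint brake_lever below 0.1 rad and contact force between port_stand and anything else between 5 and 13 N and horizontal distance between chamber_face and port_stand below 0.126 m and velocity of joint carriage between -0.01 and 0.01 m/s); the robot touches nothing.
It fails at once if the seal is crushed: more than 20 N on the port (contact force between port_stand and anything else above 20 N).
It fails at once if a bystander is pushed more than 20 mm (distance of any of wash_bottle, blank_flange, ring_clamp, spanner, grease_jar, beaker, centring_ring from where it was at the start of the episode above 0.02 m).
It also fails if it takes over 51 s, if anything falls off the work surface, if the arm or the gripper's body presses on something with over 40 N, if the wrist force passes 120 N, or if a joint passes its speed limit or range.

ROBOT

A 7-joint arm with a two-finger parallel gripper is mounted at the origin on the work surface. World frame = base frame: x ahead of the robot, y to its left, z up, the work surface at z = 0. Lengths are in m, angles in rad, forces in N, time in s.
With the tool pointing down it reaches from about 0.4 to 0.85 m from the base axis. Payload 6.9 kg.
Tool frame: the origin (TCP) lies between the finger pads; the fingertips stand 8 mm ahead of it and the grasp point (between the pads) lies 11 mm behind it (tip_reach is the distance from the TCP to the fingertips, in m); z points along the fingers, y is the line along which they close (so a half turn about z gives the same grasp; the last joint's range is limited). The gripper opens to 85 mm and grips with 20 to 120 N. Pads are 22 mm wide; open, the fingers measure 114 mm over their backs; the gripper's body (76 mm by 85 mm) begins 54 mm behind the grasp point. The pads swing forward as they close: fully open they stand 13 mm farther back than shut.
Start: joints at [0.105, 0.507, -0.238, 1.5, 0.126, 1.149, -0.155], TCP at [0.625, -0, 0.212] pointing down, gripper open.
Joint ranges: [-3.08, 3.08], [-0.24, 2.05], [-1.43, 1.35], [0, 2.5], [-1.52, 4.66], [0.17, 1.96], [-2.89, 2.89]. Speed limits (rad/s): [2.39, 2.39, 3.14, 3.14, 3.14, 3.14, 3.14].

INTERFACE

Orientations are given as a unit quaternion [w, x, y, z].
In Python, from station import * gives the robot as it stands.
- The arm moves only by the tool move_arm, never from a script. Its argument "series" is a list of rows, each a list of 3 entries, a list of its own where there are three numbers: the shift along the world's x, y, z as a fraction of full scale, then the turn, a rotation vector about the world's x, y, z as a fraction of full scale, then the opening, from -1 (shut) to 1 (fully open). A call has 1 to 10 rows; each row is the pose to reach, as a shift and turn from the pose commanded when the call began; what a row does not reach only later rows make up. Full scale, the value 1, is 1000 mm for a shift and 90 degrees for a turn. A row lasts 1/12 s, in which the tool goes at most 41.7 mm and 7.16 degrees, less where a joint would pass 70% of its speed; a pose out of reach is approached as far as the arm can. A call with a number of a shift or a turn outside -1 to 1 is refused whole. A call with a gripper value outside its range is refused whole. The fingers move at their own pace and stop on an object; the grip force is fixed at half the most. Time passes only in rows, so rows that repeat a pose let the fingers close. It gives the time, the measured TCP pose, the force, the opening and the grip force at its end, in the units of the state.
- get_state(): the state, without advancing time (a new reading comes with each control period).
- get_image(name): name is "scene" or "side" or "wrist"; returns the picture (384x512x3 uint8, blue, green, red); there is no depth.
- camera_params(name): a dict with "mtx" (3x3 intrinsics, pixels), "extrinsics" (4x4, takes a point from world to camera coordinates). Camera axes: x right, y down, z forward; pixel columns grow to the right and rows downward; lengths in m; the calibration is good to about 2 mm. A picture is of the moment at which its call begins: read the wrist's pose just before it. camera_params takes no time and is no camera call; for the wrist camera it gives the pose at the moment of the call.
- hand_in(): hands the job in; it is judged then, once.
The state is a dict: "t": time; "qpos": joint angles; "joint_velocities": joint speeds; "joint_efforts": joint torques, N m; "tool_pos": TCP position; "tool_rot": TCP orientation; "ft_force": force on the tool from outside, world axes, zero at the start; "wrist_torque": the same for the moment, N m; "grip_width": finger opening in m; "grasp_force": force on a finger pad.
Only numpy, scipy, OpenCV 4.12 (cv2) and the standard library are available. Lean on these libraries where they do the work, as an engineer would, in place of code of your own. Each camera call takes 0.05 s, during which the arm holds its last target. There are 200 camera calls.

## Working session

There is one attempt and no reset: what is moved stays moved. The work goes in short steps, Python scripts to look and compute and a tool call to move; the robot and the scene stay as the last step left them, time stands still between calls to the robot, and variables do not carry over. Pictures are saved under pics/ and viewed, at most 10 in all, crops included, and the job is handed in when it is done.

Besides the shell and the picture viewer there is one more tool, called as name(argument=value, ...) on one line, values as JSON. move_arm: Moves the arm, as the interface text tells. Shift numbers are shares of 1000 mm and turn numbers shares of 90 degrees, none past 1 either way. Its arguments: {"type":"object","properties":{"series":{"type":"array"}},"required":["series"]}

```bash
mkdir -p pics; ls
python3 - <<'E'
from station import *
import cv2,numpy as np
np.set_printoptions(precision=4,suppress=True)
for n in ("scene","side"):
    cv2.imwrite(f"pics/{n}0.png",get_image(n))
    p=camera_params(n);print(n,p["mtx"],p["extrinsics"])
print(get_state())
E
```

```text
pics
scene [[348.7446   0.     256.9058]
 [  0.     348.7446 189.0037]
 [  0.       0.       1.    ]] [[ 0.8758  0.4821  0.0219 -0.5393]
 [ 0.3398 -0.5838 -0.7374 -0.0558]
 [-0.3427  0.6533 -0.6751  1.1474]
 [ 0.      0.      0.      1.    ]]
side [[372.3202   0.     257.147 ]
 [  0.     372.3202 187.3848]
 [  0.       0.       1.    ]] [[-0.5937 -0.8047 -0.0016  0.3982]
 [-0.7561  0.5586 -0.3409  0.4148]
 [ 0.2752 -0.2011 -0.9401  0.8533]
 [ 0.      0.      0.      1.    ]]
{'t': 0.1, 'qpos': array([ 0.1055,  0.5083, -0.2375,  1.501 ,  0.1257,  1.1489, -0.1548]), 'joint_velocities': array([ 0.0015, -0.0012, -0.0002, -0.003 , -0.0004,  0.0001,  0.0007]), 'joint_efforts': array([ -0.0046, -62.1826,  -2.1947, -25.0204,   0.0125,   0.0077,
        -0.    ]), 'tool_pos': array([ 0.6245, -0.0001,  0.2109]), 'tool_rot': array([-0.0006,  0.7071,  0.7071, -0.0006]), 'ft_force': array([-0.2995, -0.5794, -0.5467]), 'wrist_torque': array([ 0.0032, -0.0039,  0.0012]), 'grasp_force': 0.0, 'grip_width': 0.0852655890049503}
```

View pics/scene0.png

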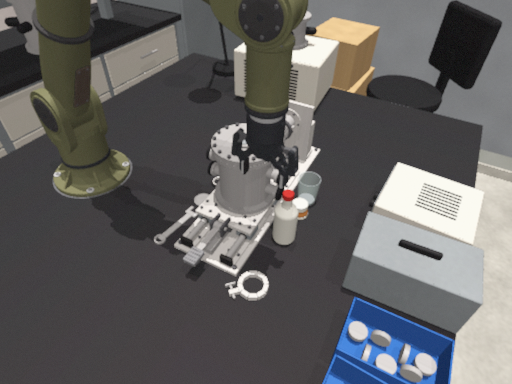

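View pics/side0.png

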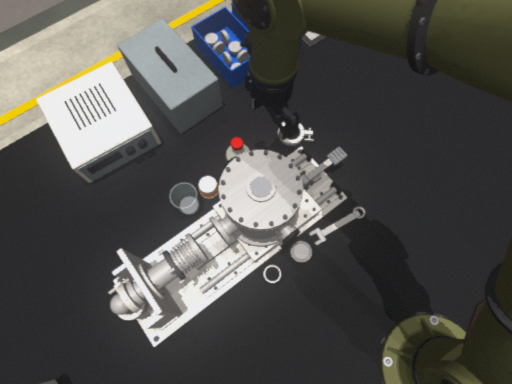

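The scene view shows the lever pad near (196,254), with the chamber at (245,165) and the stand behind it. In the side view the pad is at (338,156), the chamber top centre at (261,188), the base corners at (155,341) and (345,200), and the stand at (140,285).

```bash
cat > h.py <<'E'
from station import *
import cv2,numpy as np
np.set_printoptions(precision=4,suppress=True)
def ray(n,u,v,z,P=None):
    p=P or camera_params(n);E=np.array(p["extrinsics"]);R,t=E[:3,:3],E[:3,3]
    d=R.T@np.linalg.inv(p["mtx"])@[u,v,1];c=-R.T@t
    return c+d*(z-c[2])/d[2]
def proj(n,X):
    p=camera_params(n);E=np.array(p["extrinsics"]);c=p["mtx"]@(E[:3,:3]@X+E[:3,3]);return c[:2]/c[2]
E
python3 - <<'E'
from h import *
for k,n,u,v,z in [("pad","side",338,156,.069),("pad","scene",196,254,.069),("chtop","side",261,188,.25),("corner","side",155,341,.012),("corner2","side",345,200,.012),("corner sc","scene",238,266,.012),("corner sc","scene",176,243,.012),("bottlecap","side",237,143,.165),("clamp","side",290,133,.016),("clamp","scene",253,286,.016),("spanner","side",340,225,.005),("spanner","side",362,212,.005),("beaker","side",184,198,.04)]:
    print(k,n,ray(n,u,v,z))
im=get_image("side");cv2.imwrite("pics/s1.png",cv2.resize(im[110:370,90:380],None,fx=2.6,fy=2.3))
E
```

```text
pad side [ 0.5168 -0.1456  0.069 ]
pad scene [ 0.5264 -0.1409  0.069 ]
chtop side [0.5129 0.1065 0.25  ]
corner side [0.4241 0.4762 0.012 ]
corner2 side [ 0.4224 -0.1039  0.012 ]
corner sc scene [ 0.6091 -0.0867  0.012 ]
corner sc scene [ 0.4292 -0.1058  0.012 ]
bottlecap side [0.6596 0.0662 0.165 ]
clamp side [ 0.6626 -0.1084  0.016 ]
clamp scene [ 0.6708 -0.12    0.016 ]
spanner side [ 0.3795 -0.0515  0.005 ]
spanner side [ 0.3718 -0.1207  0.005 ]
beaker side [0.6679 0.2346 0.04  ]
```

View pics/s1.png

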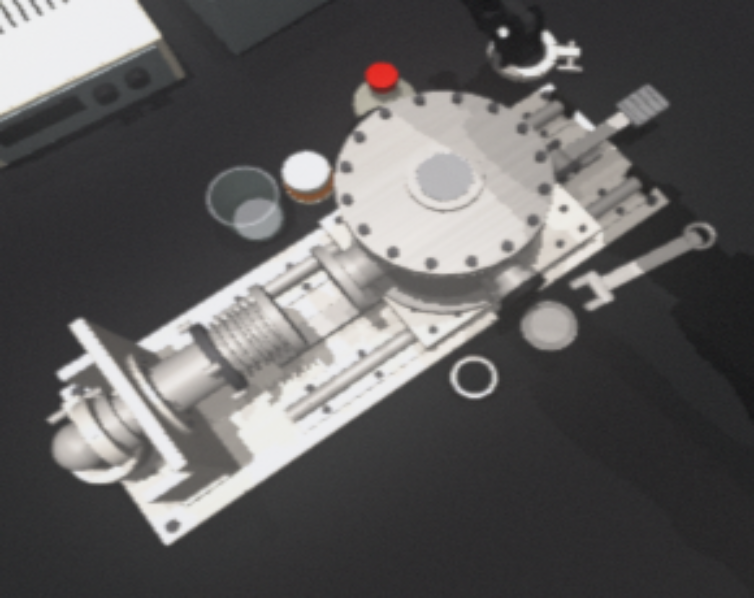

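The crop shows the base plate corners at about (667,197), (167,543), (548,88) and (60,375) in crop pixels, and the pad at (643,104). The chamber is clear of the port.

Run:
```python
from h import *
f=lambda u,v,z:ray("side",90+u/2.6,110+v/2.3,z)
for k,u,v,z in [("RL",667,197,.012),("FL",167,543,.012),("RR",548,88,.012),("FR",60,375,.012),("pad",643,104,.069),("pad tip l",668,102,.069),("pad tip r",639,83,.069),("pad in l",645,125,.069),("pad in r",617,104,.069),("armjoin",570,162,.066),("stand TL",183,468,.217),("stand TR",78,322,.217),("flangetop",350,250,.187),("port",262,290,.187)]: print(k,f(u,v,z))
```

```text
RL [ 0.4292 -0.1152  0.012 ]
FL [0.4158 0.4833 0.012 ]
RR [ 0.6091 -0.1046  0.012 ]
FR [0.6184 0.4791 0.012 ]
pad [ 0.5196 -0.1457  0.069 ]
pad tip l [ 0.5067 -0.1672  0.069 ]
pad tip r [ 0.5418 -0.1595  0.069 ]
pad in l [ 0.4989 -0.1305  0.069 ]
pad in r [ 0.5349 -0.1249  0.069 ]
armjoin [ 0.5092 -0.0444  0.066 ]
stand TL [0.4348 0.3963 0.217 ]
stand TR [0.5828 0.3984 0.217 ]
flangetop [0.5212 0.1948 0.187 ]
port [0.5323 0.2722 0.187 ]
```

move_arm(series=[[[-0.03,-0.145,0],[0,0,0],1],[[-0.03,-0.145,0],[0,0,0],1],[[-0.03,-0.145,0],[0,0,0],1],[[-0.03,-0.145,0],[0,0,0],1],[[-0.105,-0.145,-0.05],[0,0,0],1],[[-0.105,-0.145,-0.05],[0,0,0],1],[[-0.105,-0.145,-0.05],[0,0,0],1],[[-0.105,-0.145,-0.05],[0,0,0],1]])

```text
t: 0.82
tool_pos: [0.515, -0.1452, 0.1595]
tool_rot: [-0.003, 0.708, 0.707, -0.002]
ft_force: [0.3, -0.2, 0.9]
grip_width: 0.0854
grasp_force: 0.0
```

Run:
```python
from h import *
s=get_state();print(s["tool_pos"],s["tool_rot"],s["ft_force"])
p=camera_params("wrist");print(p)
cv2.imwrite("pics/w1.png",get_image("wrist"))
```

```text
[ 0.515  -0.1452  0.1595] [-0.0028  0.7076  0.7066 -0.0022] [ 0.3374 -0.2211  0.9037]
{'mtx': array([[342.7428,   0.    , 257.3516],
       [  0.    , 342.7428, 185.5788],
       [  0.    ,   0.    ,   1.    ]]), 'extrinsics': array([[ 1.    , -0.0007, -0.0067, -0.513 ],
       [ 0.0014, -0.9483,  0.3174, -0.164 ],
       [-0.0066, -0.3174, -0.9483,  0.2895],
       [ 0.    ,  0.    ,  0.    ,  1.    ]])}
```

View pics/w1.png

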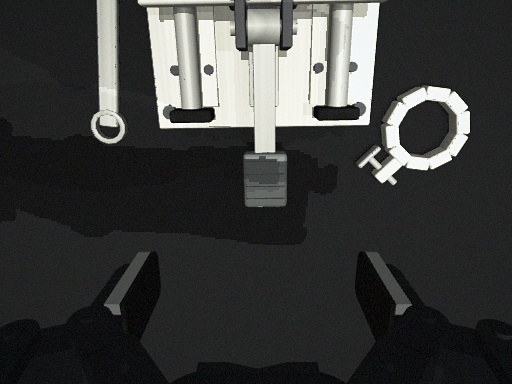

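The wrist view shows the pad from (244,153) to (287,207), the arm running up from it at column 264, and the hinge barrel at (264,26). The base's rear edge runs from (160,128) to (371,125), and nothing stands beside the pad.

Run:
```python
from h import *
for u,v,z in [(265.5,180,.069),(265.5,155,.069),(266,207,.062),(264,26,.07),(160,128,.012),(371,125,.012),(110,140,.005),(362,165,.016)]: print(u,v,ray("wrist",u,v,z))
```

```text
265.5 180 [ 0.5235 -0.145   0.069 ]
265.5 155 [ 0.5234 -0.125   0.069 ]
266 207 [ 0.5243 -0.1706  0.062 ]
264 26 [ 0.5217 -0.0352  0.07  ]
160 128 [ 0.4284 -0.1134  0.012 ]
371 125 [ 0.6202 -0.1106  0.012 ]
110 140 [ 0.3782 -0.1258  0.005 ]
362 165 [ 0.6144 -0.1471  0.016 ]
```

move_arm(series=[[[0.004,-0.002,-0.05],[0,0,0.012],1],[[0.004,-0.002,-0.06],[0,0,0.012],1],[[0.004,-0.002,-0.08],[0,0,0.012],1],[[0.004,-0.002,-0.09],[0,0,0.012],1]])

```text
t: 1.2
tool_pos: [0.5249, -0.1467, 0.07]
tool_rot: [-0.0, 0.7, 0.714, 0.0]
ft_force: [-0.8, -0.5, 0.3]
grip_width: 0.0854
grasp_force: 0.0
```

move_arm(series=[[[0,0,-0.015],[0,0,0],1],[[0,0,-0.015],[0,0,0],1],[[0,0,-0.015],[0,0,0],-1],[[0,0,-0.015],[0,0,0],-1],[[0,0,-0.015],[0,0,0],-1],[[0,0,-0.015],[0,0,0],-1],[[0,0,-0.015],[0,0,0],-1],[[0,0,-0.015],[0,0,0],-1]])

```text
t: 1.87
tool_pos: [0.5243, -0.1472, 0.0572]
tool_rot: [0.0, 0.7, 0.714, 0.0]
ft_force: [0.7, 0.5, 0.1]
grip_width: 0.0121
grasp_force: 0.0
```

Run:
```python
from h import *
s=get_state();print(s["tool_pos"],s["grip_width"],s["grasp_force"])
a=get_image("wrist");b=get_image("side")[120:220,270:400]
b=cv2.resize(b,(390,300),interpolation=cv2.INTER_CUBIC);a=cv2.resize(a,(400,300))
cv2.imwrite("pics/w2.png",np.hstack([a,b]))
```

```text
[ 0.5243 -0.1472  0.0572] 0.012119333823974234 0.0
```

View pics/w2.png

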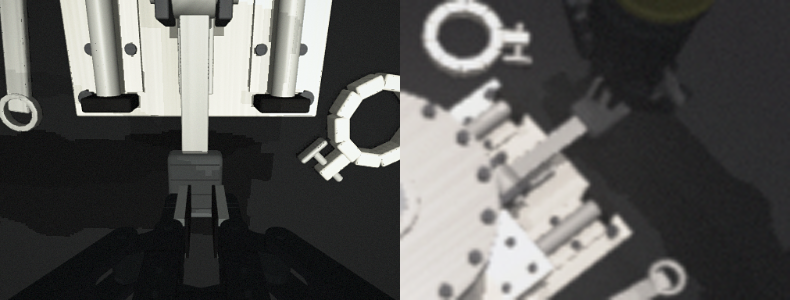

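Run:
```python
from h import *
k=1.28
for u,v in [(170,152),(221,152),(195,185),(170,217),(221,217)]: print(u,v,ray("wrist",u*k,v*k,.069))
for X in [(.5243,-.1472,.0572),(.5243,-.1472,.049),(.5243,-.1472,.069),(.5243,-.1582,.069)]: print(proj("wrist",np.array(X))/k)
print(camera_params("wrist")["extrinsics"])
```

```text
170 152 [ 0.5038 -0.1214  0.069 ]
221 152 [ 0.5345 -0.1208  0.069 ]
195 185 [ 0.5191 -0.1432  0.069 ]
170 217 [ 0.503  -0.1668  0.069 ]
221 217 [ 0.5365 -0.1662  0.069 ]
[202.9232 182.4185]
[202.8371 177.1666]
[203.0611 190.8215]
[202.6885 206.0292]
[[ 0.9998  0.0195  0.0008 -0.5201]
 [ 0.0182 -0.9478  0.3183 -0.142 ]
 [ 0.007  -0.3182 -0.948   0.1844]
 [ 0.      0.      0.      1.    ]]
```

The fingers closed to 12 mm over or above the pad instead of on its sides. Only bench lies under the pad, so I can go deeper. I'll probe first with the fingers shut.

move_arm(series=[[[0,0,-0.003],[0,0,0],-1],[[0,0,-0.003],[0,0,0],-1],[[0,0,-0.003],[0,0,0],-1]])

```text
t: 2.22
tool_pos: [0.5238, -0.147, 0.0534]
tool_rot: [-0.0, 0.7, 0.714, -0.0]
ft_force: [-0.4, -0.2, -0.3]
grip_width: -0.0001
grasp_force: 0.0
```

move_arm(series=[[[0,0,-0.004],[0,0,0],-1],[[0,0,-0.008],[0,0,0],-1],[[0,0,-0.012],[0,0,0],-1],[[0,0,-0.012],[0,0,0],-1]])

```text
t: 2.55
tool_pos: [0.5249, -0.1473, 0.0484]
tool_rot: [0.003, 0.701, 0.714, 0.0]
ft_force: [-19.3, 4.3, 71.7]
grip_width: -0.0001
grasp_force: 35.4
```

Run:
```python
from h import *
s=get_state();print(s["tool_pos"],s["grip_width"],s["ft_force"])
a=get_image("wrist")[120:384,130:400]
sc=get_image("scene")
print(proj("scene",np.array([.5238,-.147,.062])))
u,v=map(int,proj("scene",np.array([.5238,-.147,.062])))
b=sc[v-60:v+60,u-60:u+60]
cv2.imwrite("pics/w3.png",np.hstack([cv2.resize(a,(400,400)),cv2.resize(b,(400,400),interpolation=cv2.INTER_CUBIC)]))
```

```text
[ 0.5249 -0.1473  0.0484] -0.00012778810985112257 [-19.3119   4.2844  71.687 ]
[193.8652 257.1812]
```

View pics/w3.png

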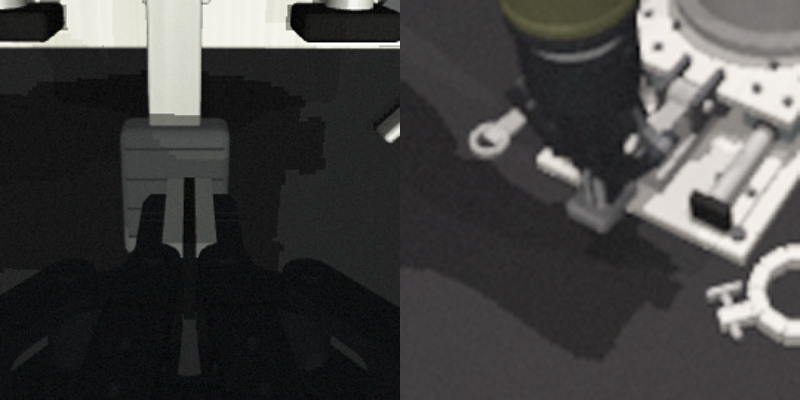

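The fingertips rest on the pad top at TCP z of about 0.05. The pad's middle is about 5 mm towards -x of the fingers, so I'll lift, open, re-centre and go deeper.

move_arm(series=[[[-0.002,0,0.02],[0,0,0],-1],[[-0.004,0,0.04],[0,0,0],1],[[-0.004,0,0.04],[0,0,0],1],[[-0.004,0,0.04],[0,0,0],1],[[-0.004,0,0.04],[0,0,0],1],[[-0.004,0,0.04],[0,0,0],1],[[-0.004,0,0.04],[0,0,0],1],[[-0.004,0,0.04],[0,0,0],1]])

```text
t: 3.32
tool_pos: [0.5196, -0.1469, 0.0807]
tool_rot: [-0.001, 0.7, 0.714, -0.0]
ft_force: [0.2, 1.3, -0.5]
grip_width: 0.0831
grasp_force: 0.0
```

Run:
```python
import station
print([n for n in dir(station) if 'tip' in n.lower()], getattr(station,'tip_reach',None))
from h import *
s=get_state();print(s["tool_pos"],s["grip_width"],s["ft_force"])
```

```text
['tip_reach'] 0.008
[ 0.5196 -0.1469  0.0807] 0.08309433870847514 [ 0.2083  1.2932 -0.5151]
```

move_arm(series=[[[0,0,-0.02],[0,0,0],1],[[0,0,-0.035],[0,0,0],1],[[0,0,-0.044],[0,0,0],1],[[0,0,-0.044],[0,0,0],1],[[0,0,-0.044],[0,0,0],-1],[[0,0,-0.044],[0,0,0],-1],[[0,0,-0.044],[0,0,0],-1],[[0,0,-0.044],[0,0,0],-1],[[0,0,-0.044],[0,0,0],-1],[[0,0,-0.044],[0,0,0],-1]])

```text
t: 4.15
tool_pos: [0.5204, -0.1472, 0.0386]
tool_rot: [0.001, 0.7, 0.714, 0.0]
ft_force: [-0.5, 0.4, 4.8]
grip_width: 0.0322
grasp_force: 59.5
```

move_arm(series=[[[0,0.0005,0.011],[0,0,0],-1],[[0,0.002,0.022],[0,0,0],-1],[[0,0.005,0.0325],[0,0,0],-1],[[0,0.009,0.043],[0,0,0],-1],[[0,0.0135,0.0525],[0,0,0],-1],[[0,0.019,0.062],[0,0,0],-1],[[0,0.026,0.071],[0,0,0],-1],[[0,0.033,0.08],[0,0,0],-1],[[0,0.033,0.08],[0,0,0],-1],[[0,0.033,0.08],[0,0,0],-1]])

```text
t: 4.98
tool_pos: [0.5198, -0.1142, 0.1185]
tool_rot: [0.0, 0.701, 0.714, -0.0]
ft_force: [-2.3, 1.5, 1.6]
grip_width: 0.0312
grasp_force: 60.5
```

Run:
```python
from h import *
a=get_image("wrist");sc=get_image("scene")
cv2.imwrite("pics/w4.png",np.hstack([cv2.resize(a,(400,300)),cv2.resize(sc[180:290,130:277],(400,300),interpolation=cv2.INTER_CUBIC)]))
```

```text
(no output)
```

View pics/w4.png

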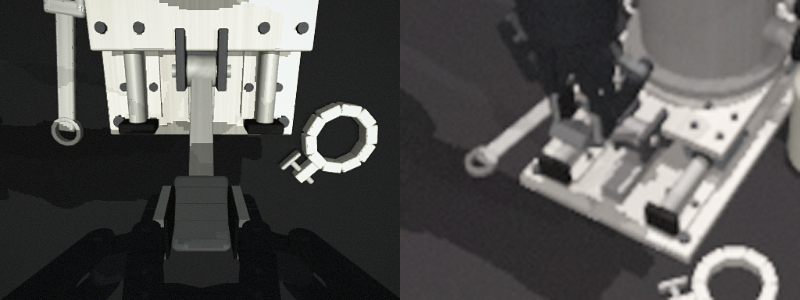

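The lever is up and the pad is still held between the fingers. Next I'll roll the carriage towards the port.

move_arm(series=[[[0,0.005,0],[0,0,0],-1],[[0,0.011,0],[0,0,0],-1],[[0,0.017,0],[0,0,0],-1],[[-0.001,0.023,0],[0,0,0],-1],[[-0.001,0.028,0],[0,0,0],-1],[[-0.001,0.032,0],[0,0,0],-1],[[-0.001,0.035,0],[0,0,0],-1],[[-0.001,0.037,0],[0,0,0],-1],[[-0.001,0.038,0],[0,0,0],-1]])

```text
t: 5.83
tool_pos: [0.5192, -0.0756, 0.1177]
tool_rot: [0.0, 0.7, 0.714, 0.0]
ft_force: [-0.6, -0.2, 3.0]
grip_width: 0.0311
grasp_force: 60.6
```

move_arm(series=[[[0,0.001,0],[0,0,0],-1],[[0,0.002,0],[0,0,0],-1],[[0,0.003,0],[0,0,0],-1],[[0,0.004,0],[0,0,0],-1],[[0,0.005,0],[0,0,0],-1],[[0,0.006,0],[0,0,0],-1],[[0,0.007,0],[0,0,0],-1],[[0,0.008,0],[0,0,0],-1],[[0,0.009,0],[0,0,0],-1],[[0,0.01,0],[0,0,0],-1]])

```text
t: 6.67
tool_pos: [0.519, -0.0659, 0.1177]
tool_rot: [0.0, 0.7, 0.714, 0.0]
ft_force: [0.5, -1.5, 3.0]
grip_width: 0.031
grasp_force: 60.6
```

move_arm(series=[[[0,0.001,0],[0,0,0],-1],[[0,0.002,0],[0,0,0],-1],[[0,0.003,0],[0,0,0],-1],[[0,0.004,0],[0,0,0],-1],[[0,0.005,0],[0,0,0],-1]])

```text
t: 7.08
tool_pos: [0.5189, -0.0609, 0.1177]
tool_rot: [-0.0, 0.7, 0.714, -0.0]
ft_force: [-0.9, -2.0, 4.1]
grip_width: 0.031
grasp_force: 60.6
```

move_arm(series=[[[0,0.001,0],[0,0,0],-1],[[0,0.002,0],[0,0,0],-1],[[0,0.003,0],[0,0,0],-1],[[0,0.004,0],[0,0,0],-1]])

```text
t: 7.42
tool_pos: [0.5189, -0.0569, 0.1176]
tool_rot: [-0.0, 0.7, 0.714, -0.0]
ft_force: [-0.8, -1.2, 4.3]
grip_width: 0.031
grasp_force: 60.6
```

move_arm(series=[[[0,0.001,0],[0,0,0],-1],[[0,0.002,0],[0,0,0],-1],[[0,0.003,0],[0,0,0],-1],[[0,0.004,0],[0,0,0],-1]])

```text
t: 7.75
tool_pos: [0.5189, -0.0538, 0.1176]
tool_rot: [0.0, 0.701, 0.714, -0.0]
ft_force: [-1.1, -4.7, 3.4]
grip_width: 0.031
grasp_force: 60.4
```

move_arm(series=[[[0,0.001,0],[0,0,0],-1],[[0,0.002,0],[0,0,0],-1],[[0,0.002,0],[0,0,0],-1],[[0,0.002,0],[0,0,0],-1]])

```text
t: 8.08
tool_pos: [0.5188, -0.0526, 0.1176]
tool_rot: [0.001, 0.701, 0.713, -0.001]
ft_force: [-1.5, -6.6, 4.5]
grip_width: 0.0311
grasp_force: 60.4
```

move_arm(series=[[[0,0.001,0],[0,0,0],-1],[[0,0.002,0],[0,0,0],-1],[[0,0.003,0],[0,0,0],-1],[[0,0.003,0],[0,0,0],-1],[[0,0.003,0],[0,0,0],-1]])

```text
t: 8.5
tool_pos: [0.5188, -0.0512, 0.1176]
tool_rot: [0.001, 0.701, 0.713, -0.001]
ft_force: [-1.0, -10.3, 4.0]
grip_width: 0.0314
grasp_force: 60.2
```

move_arm(series=[[[0,-0.001,-0.002],[0,0,0],-1],[[0,-0.002,-0.004],[0,0,0],-1],[[0,-0.003,-0.006],[0,0,0],-1],[[0,-0.004,-0.007],[0,0,0],-1],[[0,-0.004,-0.007],[0,0,0],-1]])

```text
t: 8.92
tool_pos: [0.5189, -0.0565, 0.1115]
tool_rot: [0.002, 0.702, 0.712, -0.002]
ft_force: [-2.7, -13.0, 12.3]
grip_width: 0.0313
grasp_force: 61.0
```

move_arm(series=[[[0,-0.002,-0.002],[0,0,0],-1],[[0,-0.004,-0.004],[0,0,0],-1],[[0,-0.005,-0.006],[0,0,0],-1],[[0,-0.005,-0.006],[0,0,0],-1]])

```text
t: 9.25
tool_pos: [0.519, -0.0615, 0.1055]
tool_rot: [0.002, 0.702, 0.712, -0.001]
ft_force: [-2.6, -12.9, 11.6]
grip_width: 0.0312
grasp_force: 60.9
```

move_arm(series=[[[0,-0.002,-0.002],[0,0,0],-1],[[0,-0.0035,-0.003],[0,0,0],-1],[[0,-0.005,-0.0045],[0,0,0],-1],[[0,-0.005,-0.0045],[0,0,0],-1]])

```text
t: 9.58
tool_pos: [0.5191, -0.0655, 0.1009]
tool_rot: [0.002, 0.702, 0.713, -0.001]
ft_force: [-2.1, -11.4, 10.8]
grip_width: 0.0313
grasp_force: 60.9
```

move_arm(series=[[[0,-0.0015,-0.002],[0,0,0],-1],[[0,-0.003,-0.004],[0,0,0],-1],[[0,-0.0045,-0.0065],[0,0,0],-1],[[0,-0.006,-0.0095],[0,0,0],-1],[[0,-0.0062,-0.0095],[0,0,0],-1]])

```text
t: 10.0
tool_pos: [0.5191, -0.0716, 0.0913]
tool_rot: [0.002, 0.701, 0.713, -0.001]
ft_force: [-1.9, -11.1, 8.3]
grip_width: 0.0313
grasp_force: 64.9
```

move_arm(series=[[[0,-0.0025,-0.005],[0,0,0],-1],[[0,-0.005,-0.01],[0,0,0],-1],[[0,-0.007,-0.015],[0,0,0],-1],[[0,-0.0085,-0.02],[0,0,0],-1],[[0,-0.01,-0.026],[0,0,0],-1],[[0,-0.0115,-0.031],[0,0,0],-1],[[0,-0.012,-0.037],[0,0,0],-1],[[0,-0.013,-0.042],[0,0,0],-1],[[0,-0.0135,-0.048],[0,0,0],-1],[[0,-0.0135,-0.053],[0,0,0],-1]])

```text
t: 10.83
tool_pos: [0.5198, -0.0888, 0.0399]
tool_rot: [0.004, 0.702, 0.712, -0.002]
ft_force: [-21.1, -19.0, 94.6]
grip_width: 0.031
grasp_force: 96.3
```

move_arm(series=[[[0,0,0.003],[0,0,0],-1],[[0,-0.001,0.005],[0,0,0],-1],[[0,-0.001,0.005],[0,0,0],-1]])

```text
t: 11.08
tool_pos: [0.5195, -0.0887, 0.0437]
tool_rot: [0.003, 0.702, 0.712, -0.002]
ft_force: [-0.9, -17.7, 10.7]
grip_width: 0.031
grasp_force: 86.6
```

move_arm(series=[[[0,-0.002,0],[0,0,0],-1],[[0,-0.004,0],[0,0,0],-1],[[0,-0.005,0],[0,0,0],-1],[[0,-0.005,0],[0,0,0],1],[[0,-0.005,0],[0,0,0],1],[[0,-0.005,0],[0,0,0],1],[[0,-0.005,0],[0,0,0],1],[[0,-0.005,0],[0,0,0],1],[[0,-0.005,0],[0,0,0],1]])

```text
t: 11.83
tool_pos: [0.519, -0.0873, 0.0425]
tool_rot: [-0.0, 0.7, 0.714, 0.0]
ft_force: [0.3, -0.1, -0.3]
grip_width: 0.0854
grasp_force: 0.0
```

Run:
```python
from h import *
s=get_state();print(s["tool_pos"],s["grip_width"],s["ft_force"])
```

```text
[ 0.519  -0.0873  0.0425] 0.08541061484311153 [ 0.3038 -0.1122 -0.3261]
```

move_arm(series=[[[0,0,0.03],[0,0,0],1],[[0,0,0.06],[0,0,0],1],[[0,0,0.08],[0,0,0],1],[[0,-0.04,0.1],[0,0,0],1],[[0,-0.05,0.1],[0,0,0],1],[[0,-0.05,0.1],[0,0,0],1]])

```text
t: 12.33
tool_pos: [0.5193, -0.1421, 0.1438]
tool_rot: [0.002, 0.702, 0.712, -0.0]
ft_force: [0.8, -0.8, 0.5]
grip_width: 0.0851
grasp_force: 0.0
```

Run:
```python
from h import *
s=get_state();print(s["tool_pos"],s["ft_force"])
p=camera_params("wrist")
a=get_image("wrist");b=get_image("side")[110:370,90:380]
cv2.imwrite("pics/w5.png",np.hstack([cv2.resize(a,(400,300)),cv2.resize(b,(400,359))[:300]]))
```

```text
[ 0.5193 -0.1421  0.1438] [ 0.8311 -0.8152  0.4813]
```

View pics/w5.png

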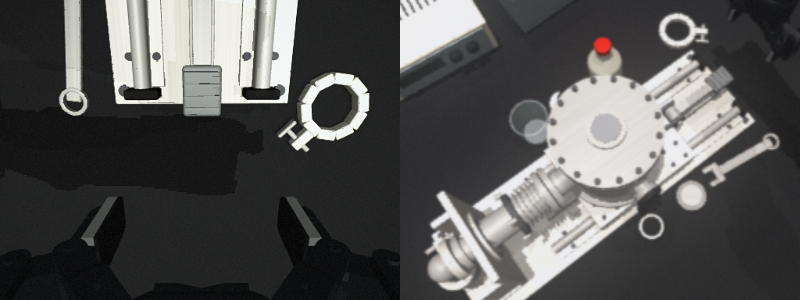

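The flange is now on the bellows port and the pad looks level (wrist rows 66 to 116). I'll press it once from above with shut fingers to make sure it is fully down.

move_arm(series=[[[0,0.03,0],[0,0,0],-1],[[0,0.052,0],[0,0,0],-1],[[0,0.052,0],[0,0,0],-1],[[0,0.052,-0.03],[0,0,0],-1],[[0,0.052,-0.06],[0,0,0],-1],[[0,0.052,-0.08],[0,0,0],-1],[[0,0.052,-0.084],[0,0,0],-1],[[0,0.052,-0.084],[0,0,0],-1]])

```text
t: 13.1
tool_pos: [0.5176, -0.0845, 0.0571]
tool_rot: [-0.002, 0.7, 0.714, -0.001]
ft_force: [-0.3, -0.2, 1.2]
grip_width: 0.0003
grasp_force: 0.0
```

move_arm(series=[[[0,0,-0.002],[0,0,0],-1],[[0,0,-0.004],[0,0,0],-1],[[0,0,-0.006],[0,0,0],-1],[[0,0,-0.007],[0,0,0],-1],[[0,0,-0.007],[0,0,0],-1]])

```text
t: 13.52
tool_pos: [0.5192, -0.0858, 0.0521]
tool_rot: [0.0, 0.7, 0.714, 0.0]
ft_force: [-0.3, -0.5, -0.1]
grip_width: 0.0001
grasp_force: 0.0
```

move_arm(series=[[[0,0,-0.002],[0,0,0],-1],[[0,0,-0.003],[0,0,0],-1],[[0,0,-0.004],[0,0,0],-1],[[0,0,-0.004],[0,0,0],-1]])

```text
t: 13.85
tool_pos: [0.5193, -0.086, 0.0493]
tool_rot: [0.001, 0.701, 0.714, 0.0]
ft_force: [-3.6, 0.4, 15.8]
grip_width: 0.0003
grasp_force: 7.9
```

Contact came at the same height as at the start, with a firm 16 N on the pad, so the lever is fully down. Retreating.

move_arm(series=[[[0,0,0.03],[0,0,0],-1],[[0,0,0.07],[0,0,0],-1],[[0,-0.04,0.1],[0,0,0],-1],[[0,-0.06,0.12],[0,0,0],-1],[[0,-0.06,0.12],[0,0,0],-1],[[0,-0.06,0.12],[0,0,0],-1]])

```text
t: 14.35
tool_pos: [0.5196, -0.1479, 0.1692]
tool_rot: [0.002, 0.702, 0.712, 0.001]
ft_force: [0.4, 0.8, -0.3]
grip_width: -0.0002
grasp_force: 0.0
```

Run:
```python
from station import *
print(get_state()["ft_force"]);print(hand_in())
```

```text
[ 0.43592773  0.84219467 -0.32945436]
the job is handed in; nothing more can be done
None
```

I handed the job in at about 14 s: brake released, carriage docked and brake locked fully down. Wrist force was about 11 N as the brake bit, putting the seal at roughly 8–10 N (not measured after letting go); no verdict came back.

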